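# Unscrew the cap of a leaning sample jar and lay it in the tray

### The arm

A 6-joint arm with a two-finger parallel gripper is mounted at the origin on the work surface. World frame = base frame: x ahead of the robot, y to its left, z up, the work surface at z = 0. Lengths are in m, angles in rad, forces in N, time in s.
With the tool pointing down it reaches from about 0.3 to 0.75 m from the base axis. Payload 8.5 kg.
Tool frame: the origin (TCP) lies midway between the tips of the shut fingers; the grasp point (between the pads) lies 19 mm behind it; x points along the fingers, z is the direction in which the jaws open and shut, and the axes are right-handed (so a half turn about x gives the same grasp; the last joint's range is limited). The gripper opens to 88 mm and grips with 3 to 60 N. Pads are 18 mm wide; open, the fingers measure 123 mm over their backs; the gripper's body (75 mm by 187 mm) begins 45 mm behind the grasp point.
Start: joints at [-1.494, 0.381, 1.297, -0, 1.464, -0.215], TCP at [0.158, -0.527, 0.206] pointing down, gripper open.
Joint ranges: [-3.11, 3.11], [-0.89, 2.33], [0.22, 2.48], [-1.42, 4.56], [0.17, 2.85], [-2.88, 2.88]. Speed limits (rad/s): [2.39, 2.39, 3.14, 3.14, 3.14, 3.14].

### API

Orientations are given as a unit quaternion [w, x, y, z].
In Python, from rig import * gives the robot as it stands.
- The arm moves only by the tool jog_arm, never from a script. Its argument "deltas" is a list of rows, each a list of 7 numbers: the shift along the tool's x, y, z in mm, then the turn, a rotation vector about the tool's x, y, z in rad, then the opening, from 0 (shut) to 1 (fully open). In form: [[tx, ty, tz, rx, ry, rz, grip], ...]. A call has 1 to 20 rows; each row shifts and turns the pose as measured when the row begins, along the tool's axes as they then stand; what a row does not reach is not made up. A row lasts 1/12 s, in which the tool goes at most 41.7 mm and 7.16 degrees, less where a joint would pass 70% of its speed; a pose out of reach is approached as far as the arm can. A call with a gripper value outside its range is refused whole. The fingers move at their own pace and stop on an object; "grip_force" is the grip in N (left out, the last holds). Time passes only in rows, so rows that do not move let the fingers close. It gives the time, the measured TCP pose, the force and the opening at its end, in the units of the state.
- read_state(): the state, without advancing time (a new reading comes with each control period).
- read_camera(name): name is "scene" or "top" or "wrist"; returns the picture (480x640x3 uint8, red, green, blue); there is no depth.
- camera_model(name): a dict with "mtx" (3x3 intrinsics, pixels), "k1" (the pictures are not rectified: a ray, as slopes to the right and down, at radius r is drawn at 1 + k1 r^2 times it, then the intrinsics apply), "position" and "orientation" of the camera in the world; the wrist camera has in their place "mount" (4x4, takes a point from camera to tool coordinates, whose origin is the TCP and whose axes are the tool frame's). Camera axes: x right, y down, z forward; pixel columns grow to the right and rows downward; lengths in m; the calibration is good to about 2 mm. A picture is of the moment at which its call begins: read the wrist's pose just before it. camera_model takes no time and is no camera call.
- sign_off(): hands the job in, once; it reports no verdict.
The state is a dict: "t": time; "qpos": joint angles; "qd": joint speeds; "joint_torque": joint torques, N m; "position": TCP position; "eef_rot": TCP orientation; "ft_force": force on the tool from outside, world axes, zero at the start; "torque": the same for the moment, N m; "finger_gap": finger opening in m.
Only numpy, scipy, OpenCV 4.12 (cv2) and the standard library are available. Lean on these libraries where they do the work, as an engineer would, in place of code of your own. Each camera call takes 0.05 s, during which the arm holds its last target. There are 200 camera calls.

### The job

Open the amber sample jar that leans in its aluminium holder: unscrew its blue cap, without forcing it, until the thread lets go, lift it clear, and set it gently, open side down and flat, on the floor of the white tray. Let go of it and leave the other things on the table where they are.

Things in the scene. Friction and masses are not known exactly. Their poses are not given: they have to be found in the camera images.
- cap: Blue ribbed screw cap, 46 mm across, 38 mm tall, about 45 g, hollow, open below. Origin: centre of its open rim; z points out through its closed top. It starts screwed fully home on the jar, coaxial with it. Right-hand thread: anticlockwise seen from its top loosens it, rising 13 mm per turn. It turns easily and stays where it is left, part-unscrewed or resting loose on the neck.
- jar: Amber glass jar, 72 mm across, shoulder 99 mm up its axis, clamped in the holder: it cannot move. It leans 30 degrees from vertical. Origin: centre of its underside; z runs along the jar's axis out of the mouth; x is the uphill side. With the cap fully home, the cap's open rim lies at z = 102 mm of this frame, its closed top at 140 mm.
- mouth (a point): Centre of the jar's mouth, 136 mm up the jar's axis from its underside, hidden in the cap at first; same axes as the jar. The threaded neck below it is 36 mm across and 37 mm long. The thread lets go of the cap after about one and three quarter turns (23 mm of rise); until then it holds the cap, with about 1 mm of play along the axis and 1.5 mm sideways.
- holder: Aluminium holder, fixed to the table: base plate 180 x 120 x 12 mm. Origin: under the base plate, 5 mm from its centre towards the jar's foot, on the table; z up. The jar leans towards the holder's -x; the cap's middle is about 145 mm above the table. Nothing of the holder stands within 30 mm of the cap.
- tray: Empty square white tray, fixed, 170 x 170 mm outside, 22 mm high, walls 4 mm, floor 4 mm thick. Origin: centre of its underside, on the table; z up, x and y along its sides.
- white_jar: Bystander: closed amber jar standing upright, white cap, 72 mm across, 137 mm tall. Origin: centre of its underside.
- orange_jar: Bystander: closed amber jar standing upright, orange cap, 72 mm across, 137 mm tall. Origin: centre of its underside.
- camera: Bystander: small black camera on a stem and foot, 75 mm wide, 95 mm tall. Origin: centre of its underside.
- adapter: Bystander: black power adapter, 100 x 50 x 32 mm. Origin: centre of its underside.
- spatula: Bystander: small metal spatula with a wooden handle, lying flat, 180 mm long. Origin: its middle, on the table.
- beaker: Bystander: glass beaker, 70 mm across, 90 mm tall. Origin: centre of its underside.
- weight: Bystander: brass weight, 40 mm across, 35 mm tall. Origin: centre of its underside.
There are look-alikes about, which are no part of the job. There is more than one size of the cap; the job needs the middle-sized. There is more than one size of the tray; the job needs the larger.

How it is judged:
On the way, in this order (a step that is already met when the one before it is completed fails the run):
1. the cap has risen 8 mm on the thread, still in line with the jar (z of cap in the frame of jar between 0.11 and 0.135 m and angle between the z axis of cap and the z axis of jar, either way round below 0.25 rad), for 0.1 s.
2. the cap has been lifted clear of the jar: its rim 30 mm or more beyond the mouth or beside it (distance between cap and jar above 0.166 m and contact force between cap and jar below 0.05 N), for 0.1 s.
At the end, for the whole second after the job is handed in: The cap lies in the tray, open side down and flat on the tray's floor (rim within 4 mm of the floor, tilt under 7 degrees), released and at rest (x of cap in the frame of tray between -0.065 and 0.065 m and y of cap in the frame of tray between -0.065 and 0.065 m and z of cap in the frame of tray below 0.008 m and angle between cap's own z axis and vertical below 0.12 rad and contact force between cap and the fingers below 0.05 N and linear speed of cap below 0.02 m/s); the robot touches nothing.
It fails at once if the cap is forced: it pulls or presses on the jar with more than 60 N (contact force between cap and jar above 60 N).
It fails at once if the cap is dropped or flung: it moves faster than 0.7 m/s with no finger on it (linear speed of cap above 0.7 m/s and contact force between cap and the fingers below 0.05 N).
It fails at once if a bystander is shifted by more than 15 mm (distance of any of white_jar, orange_jar, camera, adapter, beaker, weight, spatula from where it was at the start of the episode above 0.015 m).
It also fails if it takes over 72 s, if anything falls off the work surface, if the arm or the gripper's body presses on something with over 40 N, if the wrist force passes 120 N, or if a joint passes its speed limit or range.

## Working session

There is one attempt and no reset: what is moved stays moved. The work goes in short steps, Python scripts to look and compute and a tool call to move; the robot and the scene stay as the last step left them, time stands still between calls to the robot, and variables do not carry over. Pictures are saved under pics/ and viewed, about 8 in all and at most 12, crops included, and the job is handed in when it is done.

Besides the shell and the picture viewer there is one more tool, called after ">>>" as a command line: name --pt "numbers of a row" for each row, then --argument value for the rest. jog_arm: Moves the arm, as the interface text tells. Its arguments: {"type":"object","properties":{"deltas":{"type":"array","items":{"type":"array","items":{"type":"number"}}},"grip_force":{"type":"number"}},"required":["deltas"]}

```bash
mkdir -p pics; cat > h.py <<'E'
from rig import *
import numpy as np, cv2
from scipy.spatial.transform import Rotation as R
def rot(q): return R.from_quat([q[1],q[2],q[3],q[0]]).as_matrix()
def pose(name):
    m=camera_model(name)
    if name=='wrist':
        s=read_state(); T=np.eye(4); T[:3,:3]=rot(s['eef_rot']); T[:3,3]=s['position']
        C=T@np.array(m['mount']); return m,C[:3,:3],C[:3,3]
    return m,rot(m['orientation']),np.array(m['position'])
def ray(P,u,v):
    m,Rc,c=P; K=np.array(m['mtx'])
    d=cv2.undistortPoints(np.array([[[u,v]]],float),K,np.array([m['k1'],0,0,0,0.]))[0,0]
    # k1 model: r' = r(1+k1 r^2)
    return c, Rc@np.array([d[0],d[1],1])
def onz(P,u,v,z):
    c,d=ray(P,u,v); return c+d*(z-c[2])/d[2]
def tri(*obs):
    A=np.zeros((3,3));b=np.zeros(3)
    for P,u,v in obs:
        c,d=ray(P,u,v); d=d/np.linalg.norm(d); M=np.eye(3)-np.outer(d,d); A+=M;b+=M@c
    return np.linalg.solve(A,b)
def proj(P,X):
    m,Rc,c=P; x=Rc.T@(np.array(X)-c); p=x[:2]/x[2]; p=p*(1+m['k1']*(p@p)); K=np.array(m['mtx'])
    return K[:2,:2]@p+K[:2,2]
E
python3 - <<'E'
from h import *
for n in ('scene','top'):
    cv2.imwrite(f'pics/{n}0.png',read_camera(n)[:,:,::-1]); print(n,camera_model(n))
print(camera_model('wrist')); print(read_state())
E
```

```text
scene {'mtx': array([[478.66396582,   0.        , 322.96720816],
       [  0.        , 478.66396582, 238.0639379 ],
       [  0.        ,   0.        ,   1.        ]]), 'k1': -0.03718983199618413, 'position': array([ 1.38309305, -0.12234942,  0.82938572]), 'orientation': array([-0.32725006,  0.68701366,  0.58818947, -0.27377506])}
top {'mtx': array([[561.74982265,   0.        , 316.58745626],
       [  0.        , 561.74982265, 240.77829478],
       [  0.        ,   0.        ,   1.        ]]), 'k1': 0.04323983921259221, 'position': array([0.44093337, 0.02041543, 1.53148374]), 'orientation': array([-0.03273736,  0.70870877, -0.70433178,  0.02401833])}
{'mtx': array([[374.37883909,   0.        , 322.95727173],
       [  0.        , 374.37883909, 236.39547178],
       [  0.        ,   0.        ,   1.        ]]), 'k1': -0.05923774982344305, 'mount': array([[ 4.07540361e-04, -2.63685079e-01,  9.64608736e-01,
        -1.79086245e-01],
       [-8.78670668e-04, -9.64608538e-01, -2.63684654e-01,
         6.65019081e-02],
       [ 9.99999531e-01, -7.40111263e-04, -6.24809256e-04,
        -1.23789817e-03],
       [ 0.00000000e+00,  0.00000000e+00,  0.00000000e+00,
         1.00000000e+00]])}
{'t': 0.1, 'qpos': array([-1.49433484e+00,  3.81142266e-01,  1.29810931e+00, -5.95946195e-06,
        1.46360650e+00, -2.15280453e-01]), 'qd': array([ 6.79009910e-04, -2.76298207e-03, -3.64764243e-03,  2.40030271e-04,
        3.16698772e-04,  6.88738630e-05]), 'joint_torque': array([ 3.75968302e-03, -4.38653684e+01, -2.24909037e+01,  7.14052166e-02,
        3.42866394e-02, -8.16982765e-05]), 'position': array([ 0.15817658, -0.52647839,  0.20531773]), 'eef_rot': array([ 0.56707173,  0.42234863,  0.5676622 , -0.42167632]), 'ft_force': array([-0.76319509, -0.27587052, -0.40042444]), 'torque': array([-0.06373741, -0.000437  ,  0.03528221]), 'finger_gap': 0.0883594145658767}
```

View pics/scene0.png

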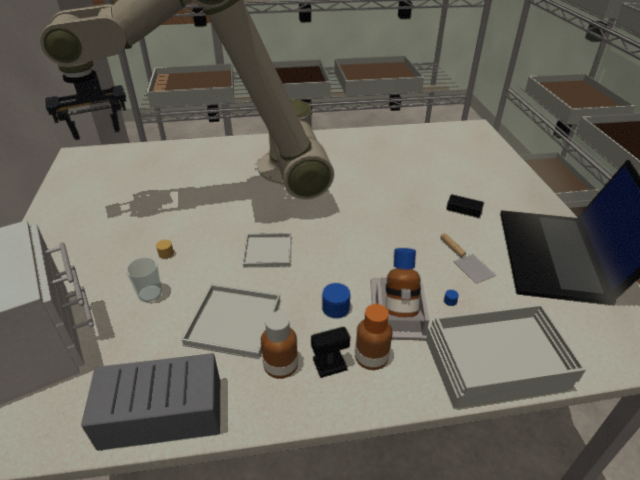

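View pics/top0.png

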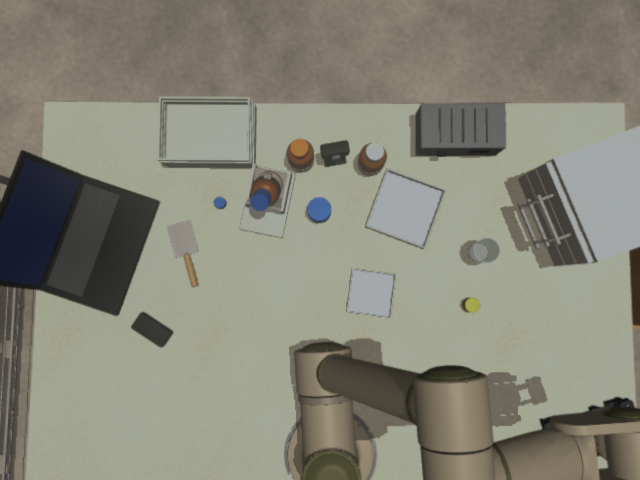

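The candidates for the cap are:
- blue cap on the leaning jar: scene (404,258), top (260,200)
- larger loose cap: scene (336,300)
- small loose cap: scene (451,297)

I choose the one on the jar. The candidates for the tray are:
- white square tray: scene (235,320), top (405,208), about 62 px or 170 mm
- smaller tray: scene (268,250)
- grey box: scene (500,355)

I choose the first of these. Next is one close crop to check both.

```bash
python3 - <<'E'
from h import *
a=cv2.imread('pics/scene0.png')[235:345,350:440]; b=cv2.imread('pics/top0.png')[155:245,225:305]
a=cv2.resize(a,None,fx=4.9,fy=4.9,interpolation=3)[:540,:395+10]; b=cv2.resize(b,None,fx=4.9,fy=4.9,interpolation=3)
c=np.zeros((540,800,3),np.uint8); c[:a.shape[0],:400]=a[:,:400]; c[:b.shape[0],405:405+b.shape[1]]=b[:,:395]
for i in range(0,81,10): cv2.putText(c,str(350+i),(int(i*4.9),8),0,.3,(0,255,255)); cv2.putText(c,str(225+i),(405+int(i*4.9),8),0,.3,(0,255,255))
for i in range(0,110,10): cv2.putText(c,str(235+i),(0,int(i*4.9)+4),0,.3,(0,255,0)); cv2.putText(c,str(155+i),(405,int(i*4.9)+4),0,.3,(0,255,0))
cv2.imwrite('pics/crop1.png',c)
S,T=pose('scene'),pose('top')
for p in [(387,171),(444,190),(424,246),(366,227)]: print('tray rim',onz(T,*p,.022))
E
```

```text
tray rim [ 0.75350881 -0.15048762  0.022     ]
tray rim [ 0.70190711 -0.30383036  0.022     ]
tray rim [ 0.54992164 -0.24890544  0.022     ]
tray rim [ 0.60038076 -0.09359735  0.022     ]
```

View pics/crop1.png

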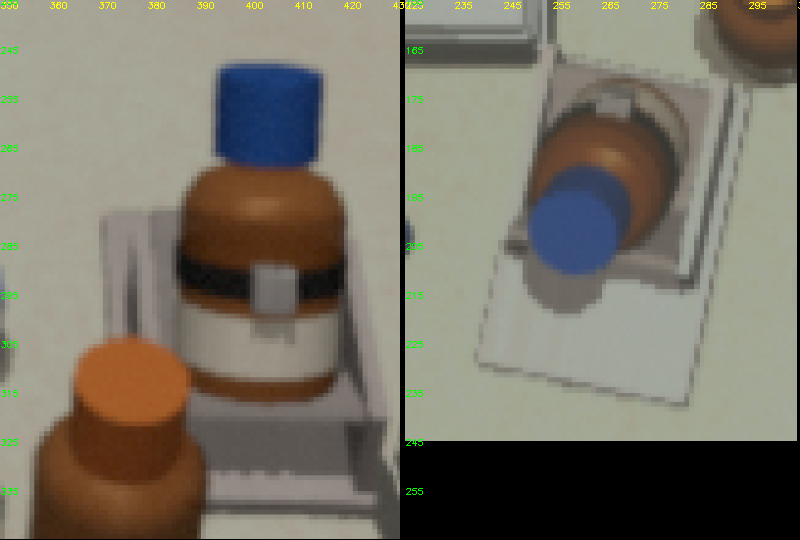

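The crop confirms the blue cap on the leaning jar: its top disc is centred at about top (259.3,201.7) and its body at about scene (404.9,258.7). The holder base edges are at top (240,229.5), (282.6,237.7), (295.4,172.3) and (256.6,167.2).

```bash
python3 - <<'E'
from h import *
S,T=pose('scene'),pose('top')
c=[onz(T,*p,.012) for p in [(239.9,229.5),(282.6,237.7),(295.4,172.3)]]
for x in c: print(x)
dx=c[1]-c[2]; dy=c[0]-c[1]; print('edge angles',np.degrees(np.arctan2(dx[1],dx[0])),np.degrees(np.arctan2(dy[1],dy[0])), np.linalg.norm(dx),np.linalg.norm(dy))
# lean dir also from jar: fit azimuth such that axis through top centre
ct=onz(T,259.3,201.7,.1615); print('captop',ct, 'centre scene',onz(S,404.9,258.7,.145), 'plate ctr est',(c[0]+c[2])/2)
for az in np.radians([160,165,170,175,180,185,190]):
    a=np.array([.5*np.cos(az),.5*np.sin(az),.866]); cc=ct-.019*a
    print(np.degrees(az),cc,proj(S,cc),'foot',ct-.14*a, 'top-view rim ctr', proj(T,ct-.038*a))
s=read_state();print(rot(s['eef_rot']))
E
```

```text
[0.59272837 0.24842386 0.012     ]
[0.57100032 0.13196879 0.012     ]
[0.75104502 0.09889264 0.012     ]
edge angles 169.59022016990295 79.4313391332477 0.18305770999547302 0.1184647204734184
captop [0.64683129 0.17938913 0.1615    ] centre scene [0.6585477  0.17770171 0.145     ] plate ctr est [0.67188669 0.17365825 0.012     ]
160.0 [0.65575837 0.17613994 0.145046  ] [403.82837226 257.89744226] foot [0.71260977 0.15544772 0.04026   ] top-view rim ctr [263.46014525 196.64836361]
165.0 [0.65600758 0.17693035 0.145046  ] [404.21627898 257.93739016] foot [0.71444609 0.16127179 0.04026   ] top-view rim ctr [262.83656468 196.44922926]
170.0 [0.65618696 0.17773947 0.145046  ] [404.60329852 257.95499585] foot [0.71576783 0.16723375 0.04026   ] top-view rim ctr [262.19742599 196.30488208]
175.0 [0.65629514 0.17856115 0.145046  ] [404.98642279 257.95012102] foot [0.71656492 0.17328822 0.04026   ] top-view rim ctr [261.54758028 196.21641357]
180.0 [0.65633129 0.17938913 0.145046  ] [405.36267471 257.92280577] foot [0.71683129 0.17938913 0.04026   ] top-view rim ctr [260.89195908 196.18449234]
185.0 [0.65629514 0.18021711 0.145046  ] [405.72913284 257.87326815] foot [0.71656492 0.18549003 0.04026   ] top-view rim ctr [260.23553728 196.20935917]
190.0 [0.65618696 0.18103878 0.145046  ] [406.08295534 257.80190223] foot [0.71576783 0.1915445  0.04026   ] top-view rim ctr [259.58329564 196.29082519]
[[-1.02569329e-04  9.57744141e-01  2.87621540e-01]
 [ 1.26126679e-03  2.87621437e-01 -9.57743347e-01]
 [-9.99999199e-01  2.64532406e-04 -1.23747202e-03]]
```

The tray centre is at about (0.651,-0.199). The cap axis azimuth is about 169.5° and the cap centre is at about (0.657,0.178,0.145). I'm setting off.

>>> jog_arm --pt "-32 0 0 0 0 0 1" --pt "-32 0 0 0 0 0 1" --pt "-31 0 0 0 0 0 1" --pt "0 31 -27 0 0 0 1" --pt "0 31 -27 0 0 0 1" --pt "0 31 -27 0 0 0 1" --pt "0 31 -27 0 0 0 1" --pt "0 31 -27 0 0 0 1" --pt "0 31 -27 0 0 0 1" --pt "0 31 -27 0 0 0 1" --pt "0 31 -27 0 0 0 1" --pt "0 31 -27 0 0 0 1" --pt "0 31 -27 0 0 0 1" --pt "0 31 -27 0 0 0 1" --pt "0 31 -27 0 0 0 1" --pt "0 31 -27 0 0 0 1" --pt "0 31 -27 0 0 0 1" --pt "0 31 -27 0 0 0 1" --pt "0 31 -27 0 0 0 1" --pt "0 31 -27 0 0 0 1" --grip_force 20

```text
t: 1.77
position: [0.532, 0.0719, 0.3038]
eef_rot: [0.562, 0.428, 0.568, -0.423]
ft_force: [0.9, -1.3, 0.7]
finger_gap: 0.0879
```

```bash
cat >> h.py <<'E'
AZ=np.radians(169.5); A=np.array([.5*np.cos(AZ),.5*np.sin(AZ),.866]); FOOT=np.array([.6468,.1794,.1615])-.14*A
def to(pos,X,zdir=None):
    "offset (tool axes, mm) and rotvec (tool axes) to a TCP position with tool x along X, about-x turn kept minimal unless zdir"
    s=read_state(); M=rot(s['eef_rot']); X=np.array(X)/np.linalg.norm(X)
    if zdir is None:
        v=np.cross(M[:,0],X); n=np.linalg.norm(v); rv=v/n*np.arctan2(n,M[:,0]@X) if n>1e-9 else v*0
    else:
        z=np.array(zdir)-X*(X@zdir); z/=np.linalg.norm(z); G=np.c_[X,np.cross(z,X),z]; rv=R.from_matrix(G@M.T).as_rotvec()
    print('t %.2f'%s['t'],'pos',s['position'].round(4),'gap %.4f'%s['finger_gap'],'q',s['qpos'].round(3),'F',s['ft_force'].round(1))
    print('  d tool mm',(M.T@(np.array(pos)-s['position'])*1e3).round(1),'rv',(M.T@rv).round(3),'xdir',M[:,0].round(3),'zdir',M[:,2].round(3))
E
python3 -c "
from h import *
to([.6,.185,.3],-A)"
```

```text
t 1.77 pos [0.532  0.0719 0.3038] gap 0.0879 q [-0.092  0.308  1.128  0.01   1.709  1.201] F [ 0.9 -1.3  0.7]
  d tool mm [  4.7  96.5 -90. ] rv [ 0.    -0.243  0.469] xdir [-0.003  0.01  -1.   ] zdir [ 0.276 -0.961 -0.011]
```

>>> jog_arm --pt "0 26 -24 0 0 0 1" --pt "0 26 -24 0 0 0 1" --pt "0 26 -24 0 0 0 1" --pt "0 24 -22 0 0 0 1" --pt "0 0 0 0 -0.052 0.1 1" --pt "0 0 0 0 -0.052 0.1 1" --pt "0 0 0 0 -0.052 0.1 1" --pt "0 0 0 0 -0.052 0.1 1" --pt "0 0 0 0 -0.052 0.1 1" --pt "0 0 0 0.12 0 0 1" --pt "0 0 0 0.12 0 0 1" --pt "0 0 0 0.12 0 0 1" --pt "0 0 0 0.12 0 0 1" --pt "0 0 0 0.12 0 0 1" --pt "0 0 0 0.12 0 0 1" --pt "0 0 0 0.12 0 0 1" --pt "0 0 0 0.12 0 0 1" --pt "0 0 0 0 0 0 1"

```text
t: 3.27
position: [0.6079, 0.2079, 0.2841]
eef_rot: [0.396, 0.776, 0.173, -0.46]
ft_force: [-0.0, 0.3, -0.4]
finger_gap: 0.088
```

```bash
python3 -c "
from h import *
P=pose('wrist'); cv2.imwrite('pics/w1.png',read_camera('wrist')[:,:,::-1])
print(proj(P,FOOT+.14*A),proj(P,FOOT+.102*A))
to(FOOT+.178*A,-A)"
```

```text
[360.60979011 231.56072961] [357.28170439 222.52815305]
t 3.32 pos [0.6079 0.2079 0.284 ] gap 0.0881 q [ 0.242  0.3    1.316 -0.257  1.027  2.593] F [-0.4  0.1 -0.5]
  d tool mm [ 89.  -12.6  31.3] rv [ 0.    -0.015 -0.027] xdir [ 0.518 -0.096 -0.85 ] zdir [-0.573 -0.777 -0.261]
```

View pics/w1.png

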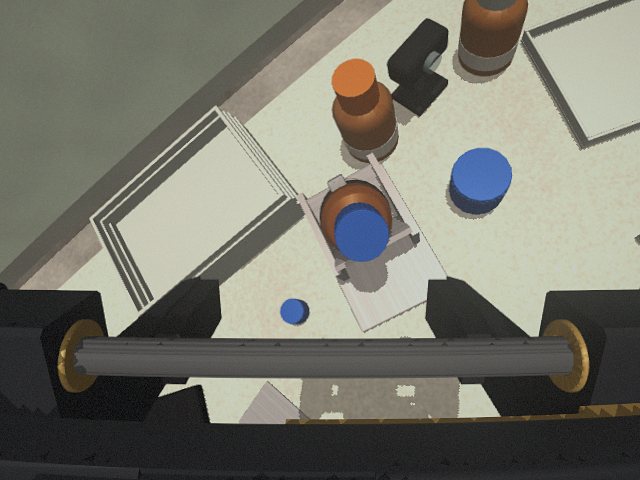

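The wrist view shows the cap disc at about (362,233), against a predicted (361,232). They agree, so I'll align and approach.

>>> jog_arm --pt "0 -4 10 0 -0.007 -0.013 1" --pt "0 -4 10 0 -0.007 -0.013 1" --pt "0 -4 10 0.07 0 0 1" --pt "25 0 0 0.07 0 0 1" --pt "25 0 0 0 0 0 1" --pt "25 0 0 0 0 0 1" --pt "10 0 0 0 0 0 1" --pt "0 0 0 0 0 0 1"

```text
t: 3.98
position: [0.6198, 0.1806, 0.1934]
eef_rot: [0.343, 0.791, 0.153, -0.483]
ft_force: [-1.0, -0.5, 0.6]
finger_gap: 0.088
```

```bash
python3 -c "
from h import *
P=pose('wrist'); cv2.imwrite('pics/w2.png',read_camera('wrist')[:,:,::-1])
print(proj(P,FOOT+.14*A),proj(P,FOOT+.102*A))
to(FOOT+.108*A,-A)"
```

```text
[310.41457976 239.72722432] [311.96484966 224.9297269 ]
t 4.03 pos [0.6196 0.1808 0.1943] gap 0.0882 q [ 0.178  0.377  1.453 -0.237  0.835  2.694] F [ 0.  -0.2 -0.7]
  d tool mm [73.9  3.7 -7.2] rv [0.    0.002 0.004] xdir [ 0.488 -0.089 -0.868] zdir [-0.659 -0.691 -0.299]
```

View pics/w2.png

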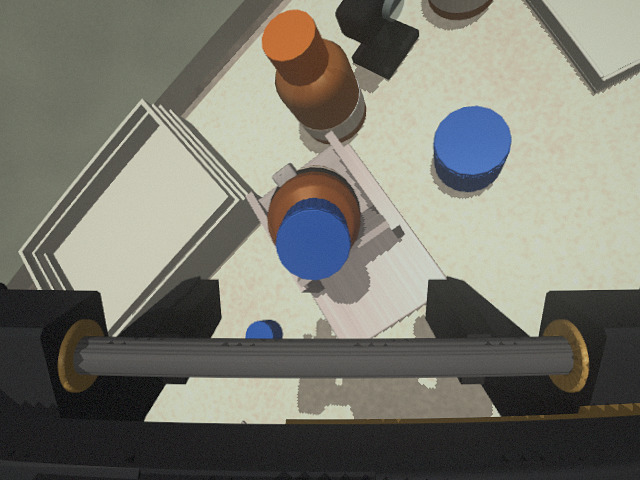

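The cap disc appears at about (313,244), against a predicted (310,240). That's a correction of about +1.5 mm in tool z and -2 mm in tool y. I'll descend with it applied, then grip lightly.

>>> jog_arm --pt "0 1.5 -6 0 0 0 1" --pt "18 0 0 0 0 0 1" --pt "18 0 0 0 0 0 1" --pt "18 0 0 0 0 0 1" --pt "16 0 0 0 0 0 1" --pt "4 0 0 0 0 0 1" --pt "0 0 0 0 0 0 1"

```text
t: 4.62
position: [0.6645, 0.1802, 0.1436]
eef_rot: [0.346, 0.795, 0.153, -0.475]
ft_force: [-0.8, 0.0, 1.0]
finger_gap: 0.088
```

```bash
python3 - <<'E'
from h import *
M=rot(read_state()['eef_rot']); d=M@np.array([0,-.002,.0015]); print(d)
open('h.py','a').write('FOOT=FOOT+np.array(%s)\n'%list(d.round(4)))
to(FOOT+d+.108*A,-A)
E
```

```text
[-0.0021165   0.00038702 -0.00127305]
t 4.62 pos [0.6645 0.1802 0.1436] gap 0.0880 q [ 0.162  0.492  1.426 -0.251  0.729  2.701] F [-0.8  0.   1. ]
  d tool mm [ 7.7 -4.4  8.4] rv [-0.    -0.012 -0.004] xdir [ 0.502 -0.085 -0.861] zdir [-0.649 -0.695 -0.31 ]
```

>>> jog_arm --pt "0 -4.4 8.4 0 -0.012 -0.004 1" --pt "0 0 0 0 0 0 1" --pt "0 0 0 0 0 0 1"

```text
t: 4.87
position: [0.6558, 0.1782, 0.1427]
eef_rot: [0.346, 0.792, 0.152, -0.479]
ft_force: [0.7, -0.4, -0.4]
finger_gap: 0.0881
```

```bash
python3 - <<'E'
from h import *
to(FOOT+.108*A,-A)
E
```

```text
t 4.87 pos [0.6558 0.1782 0.1427] gap 0.0881 q [ 0.163  0.482  1.444 -0.257  0.731  2.707] F [ 0.7 -0.4 -0.4]
  d tool mm [11.2 -0.5  1. ] rv [-0.    -0.003 -0.002] xdir [ 0.495 -0.09  -0.864] zdir [-0.654 -0.694 -0.301]
```

>>> jog_arm --pt "5 -0.5 1 0 -0.003 -0.002 1" --pt "5 0 0 0 0 0 1" --pt "1 0 0 0 0 0 1" --pt "0 0 0 0 0 0 1"

```text
t: 5.2
position: [0.6606, 0.1772, 0.1343]
eef_rot: [0.346, 0.792, 0.152, -0.479]
ft_force: [-0.5, -0.1, 0.6]
finger_gap: 0.0886
```

```bash
python3 - <<'E'
from h import *
P=pose('wrist'); cv2.imwrite('pics/w3.png',read_camera('wrist')[:,:,::-1])
print(proj(P,FOOT+.14*A))
to(FOOT+.108*A,-A)
E
```

```text
[324.42752284 294.18282712]
t 5.25 pos [0.6606 0.1772 0.1343] gap 0.0882 q [ 0.16   0.498  1.443 -0.258  0.716  2.708] F [1.  0.3 0.2]
  d tool mm [ 1.5 -0.5  0.9] rv [-0.    -0.002 -0.001] xdir [ 0.494 -0.09  -0.865] zdir [-0.654 -0.694 -0.301]
```

View pics/w3.png

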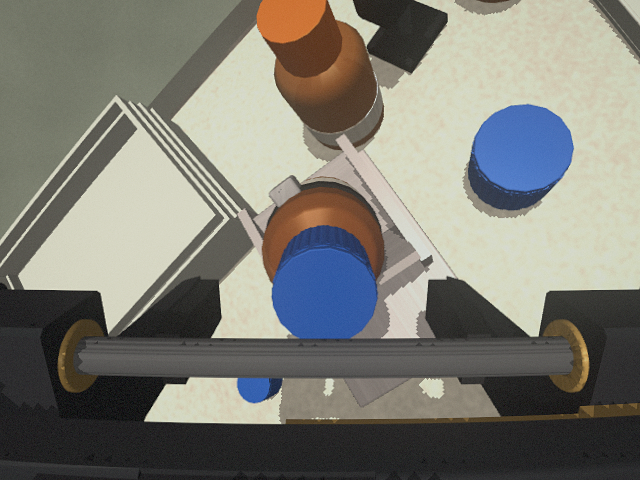

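The disc is centred at about (325,292), against a predicted (324,294), so the alignment is good. Closing on the cap.

>>> jog_arm --pt "1 -0.5 0.9 0 0 0 1" --pt "0 0 0 0 0 0 0.7" --pt "0 0 0 0 0 0 0.55" --pt "0 0 0 0 0 0 0.45" --pt "0 0 0 0 0 0 0.4" --pt "0 0 0 0 0 0 0.4" --pt "0 0 0 0 0 0 0.4" --grip_force 12

```text
t: 5.83
position: [0.6602, 0.1768, 0.1329]
eef_rot: [0.346, 0.792, 0.152, -0.479]
ft_force: [-0.2, 0.9, 0.4]
finger_gap: 0.0503
```

```bash
python3 - <<'E'
from h import *
to(FOOT+.108*A,-A)
E
```

```text
t 5.83 pos [0.6602 0.1768 0.1329] gap 0.0503 q [ 0.159  0.499  1.446 -0.259  0.712  2.708] F [-0.2  0.9  0.4]
  d tool mm [ 0.4 -0.1 -0.1] rv [-0.    -0.002 -0.001] xdir [ 0.494 -0.09  -0.865] zdir [-0.654 -0.694 -0.301]
```

>>> jog_arm --pt "0 0 0 0 0 0 0.3" --pt "0 0 0 0 0 0 0.3" --pt "0 0 0 0 0 0 0.3" --pt "0 0 0 0 0 0 0.3" --pt "-0.2 0 0 -0.1 0 0 0.3" --pt "-0.2 0 0 -0.1 0 0 0.3" --pt "-0.2 0 0 -0.1 0 0 0.3" --pt "-0.2 0 0 -0.1 0 0 0.3"

```text
t: 6.5
position: [0.6598, 0.1769, 0.1336]
eef_rot: [0.501, 0.704, 0.248, -0.438]
ft_force: [0.4, -0.1, 0.9]
finger_gap: 0.0266
```

```bash
cat >> h.py <<'E'
FOOT0=FOOT.copy()
def helix(q0,zt0):
    "expected TCP height on axis after turning from q0"
    s=read_state(); th=q0-s['qpos'][5]; h=zt0+.013*th/(2*np.pi)
    print('turned deg %.1f'%np.degrees(th),'rise mm %.2f'%((h-zt0)*1e3)); to(FOOT+h*A,-A); print('  torque',s['torque'].round(2), 'F tool',(rot(s['eef_rot']).T@s['ft_force']).round(1))
E
python3 - <<'E'
from h import *
helix(2.708,.108)
E
```

```text
turned deg 23.7 rise mm 0.86
t 6.50 pos [0.6598 0.1769 0.1336] gap 0.0266 q [ 0.159  0.498  1.446 -0.259  0.714  2.294] F [ 0.4 -0.1  0.9]
  d tool mm [ 0.4 -0.  -0.1] rv [-0.    -0.002 -0.002] xdir [ 0.494 -0.09  -0.865] zdir [-0.368 -0.923 -0.114]
  torque [0.08 0.21 0.02] F tool [-0.6  0.8 -0.1]
```

The gap fell to 27 mm, which is less than the 46 mm cap, so the cap isn't between the pads. I'll look.

```bash
python3 - <<'E'
from h import *
w=read_camera('wrist')[:,:,::-1]; s=read_camera('scene')[200:330,330:460,::-1]
s=cv2.resize(s,None,fx=2.6,fy=2.6,interpolation=3); w=cv2.resize(w,(450,338)); 
c=np.zeros((338,450+338,3),np.uint8); c[:,:450]=w; c[:,450:]=s
cv2.imwrite('pics/c4.png',c)
E
```

```text
(no output)
```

View pics/c4.png

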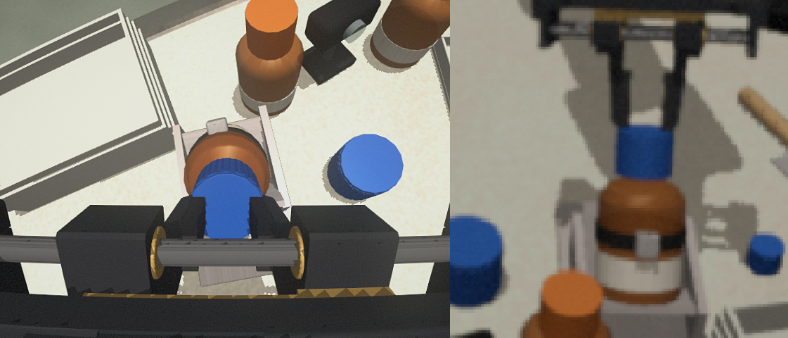

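```bash
python3 - <<'E'
from h import *
S,T,W=pose('scene'),pose('top'),pose('wrist'); s=read_state(); p=s['position']; M=rot(s['eef_rot'])
for n,P in (('S',S),('W',W)):
  print(n,'tcp',proj(P,p),'tips',proj(P,p+M[:,2]*.0133),proj(P,p-M[:,2]*.0133),'top',proj(P,FOOT+.14*A),'rim',proj(P,FOOT+.102*A))
  for h in (.1,.12,.14,.16): print(h,[proj(P,FOOT+h*A+sg*.023*np.array([-A[1],A[0],0])/.5).round(0) for sg in (1,-1)])
im=read_camera('scene')[:,:,::-1]; c=cv2.resize(im[225:275,375:435],None,fx=13,fy=12,interpolation=0)[:600,:800]; 
for i in range(0,60,5): cv2.putText(c,str(375+i),(i*13,10),0,.35,(0,255,255))
for i in range(0,50,5): cv2.putText(c,str(225+i),(0,i*12+10),0,.35,(0,255,255))
cv2.imwrite('pics/c5.png',c)
E
```

```text
S tcp [404.10816219 263.03273676] tips [397.91141924 262.60577086] [410.34003597 263.46187537] top [404.8202068  249.06187542] rim [403.96736753 266.34706535]
0.1 [array([393., 267.]), array([415., 267.])]
0.12 [array([394., 258.]), array([415., 258.])]
0.14 [array([394., 249.]), array([416., 249.])]
0.16 [array([395., 240.]), array([416., 240.])]
W tcp [323.66330136 268.67658387] tips [349.73001119 268.6423402 ] [297.59460906 268.69225162] top [323.59751658 293.30118961] rim [323.57173727 264.03273823]
0.1 [array([366., 253.]), array([282., 272.])]
0.12 [array([370., 266.]), array([278., 287.])]
0.14 [array([376., 282.]), array([272., 304.])]
0.16 [array([383., 302.]), array([265., 327.])]
```

View pics/c5.png

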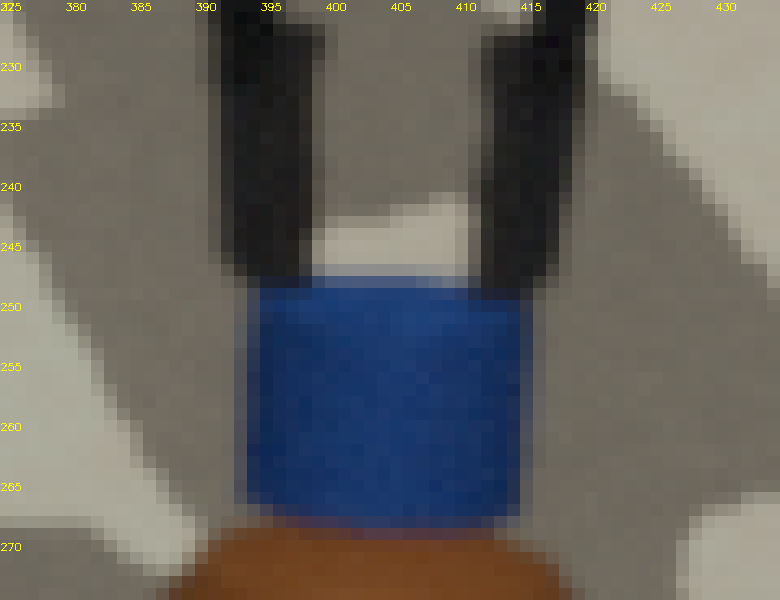

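```bash
python3 - <<'E'
from h import *
im=read_camera('wrist').astype(int); dark=im.max(2)<60
for y in range(262,340,6):
    r=dark[y,200:460]; d=np.flatnonzero(np.diff(r.astype(int)))+201; print(y,d)
P=pose('wrist'); s=read_state(); p=s['position']; M=rot(s['eef_rot'])
for x in (0,-10,-20,-30,-40):
  print(x,[proj(P,p+M@np.array([x/1e3,y,z])).round(0) for y in (-.009,.009) for z in (-.0133,.0133)])
E
```

```text
262 []
268 []
274 []
280 [261 268 269 291 356 385]
286 [255 264 265 266 267 291 356 377 379 380 381 389 390 392]
292 [231 251 292 355 379 381 383 385 388 389 396 416]
298 [201 202 210 211 213 214 220 221 224 225 232 247 259 260 292 355 397 398
 399 415 422 423 424 425 430 431 432 433 434 435 436 437 438 439 440 441
 443 445 447 448 449 452 453 454 455]
304 [233 243 292 355 404 414 440 442 449 450 451 453 455 456]
310 [204 205 233 238 292 355 409 414 451 452]
316 [292 355 453 454]
322 [223 231 292 355 416 425]
328 [220 234 291 356 412 428]
334 [201 202 205 206 207 218 236 290 358 411 429 440]
0 [array([298., 285.]), array([349., 285.]), array([297., 252.]), array([350., 252.])]
-10 [array([297., 293.]), array([351., 293.]), array([296., 258.]), array([352., 258.])]
-20 [array([295., 302.]), array([352., 302.]), array([294., 265.]), array([353., 265.])]
-30 [array([294., 312.]), array([354., 311.]), array([293., 273.]), array([355., 273.])]
-40 [array([292., 323.]), array([356., 322.]), array([291., 282.]), array([357., 282.])]
```

The wrist view puts the real fingertips about 35 mm behind the reported TCP: they are 65 px apart at row 280, and the scene view agrees. So the fingers closed just above the cap without touching it. I'll back off, open, turn back and go 33 mm deeper.

>>> jog_arm --pt "-8 0 0 0 0 0 0.3" --pt "0 0 0 0.1 0 0 1" --pt "0 0 0 0.1 0 0 1" --pt "0 0 0 0.1 0 0 1" --pt "0 0 0 0.1 0 0 1" --pt "0 0 0 0 0 0 1" --pt "0 0 0 0 0 0 1" --pt "0 0 0 0 0 0 1" --pt "0 0 0 0 0 0 1" --pt "0 0 0 0 0 0 1" --pt "0 0 0 0 0 0 1" --pt "0 0 0 0 0 0 1" --pt "0 0 0 0 0 0 1"

```text
t: 7.78
position: [0.6545, 0.1782, 0.1448]
eef_rot: [0.339, 0.796, 0.148, -0.48]
ft_force: [-0.2, 0.2, -0.4]
finger_gap: 0.088
```

```bash
python3 - <<'E'
from h import *
to(FOOT+.076*A,-A)
E
```

```text
t 7.78 pos [0.6545 0.1782 0.1448] gap 0.0880 q [ 0.163  0.477  1.446 -0.256  0.731  2.725] F [-0.2  0.2 -0.4]
  d tool mm [45.7 -0.7  0.9] rv [ 0.    -0.005 -0.003] xdir [ 0.496 -0.09  -0.864] zdir [-0.664 -0.681 -0.31 ]
```

>>> jog_arm --pt "5 -0.7 0.9 0 -0.005 -0.003 1" --pt "5 0 0 0 0 0 1" --pt "5 0 0 0 0 0 1" --pt "5 0 0 0 0 0 1" --pt "5 0 0 0 0 0 1" --pt "5 0 0 0 0 0 1" --pt "4 0 0 0 0 0 1" --pt "0 0 0 0 0 0 1"

```text
t: 8.45
position: [0.6718, 0.1744, 0.1102]
eef_rot: [0.338, 0.794, 0.148, -0.483]
ft_force: [-0.6, 0.2, -0.1]
finger_gap: 0.088
```

```bash
python3 - <<'E'
from h import *
to(FOOT+.076*A,-A)
E
```

```text
t 8.45 pos [0.6718 0.1744 0.1102] gap 0.0880 q [ 0.152  0.542  1.439 -0.264  0.681  2.73 ] F [-0.6  0.2 -0.1]
  d tool mm [ 6.9  0.6 -0.9] rv [-0.     0.002  0.002] xdir [ 0.489 -0.092 -0.867] zdir [-0.667 -0.68  -0.304]
```

>>> jog_arm --pt "4 0.6 -0.9 0 0.002 0.002 1" --pt "3 0 0 0 0 0 1" --pt "0 0 0 0 0 0 0.8" --pt "0 0 0 0 0 0 0.6" --pt "0 0 0 0 0 0 0.4" --pt "0 0 0 0 0 0 0.4" --pt "0 0 0 0 0 0 0.4" --pt "0 0 0 0 0 0 0.4" --pt "0 0 0 0 0 0 0.4" --pt "0 0 0 0 0 0 0.4" --pt "0 0 0 0 0 0 0.4" --grip_force 12

```text
t: 9.37
position: [0.6767, 0.1741, 0.1048]
eef_rot: [0.339, 0.795, 0.148, -0.482]
ft_force: [-0.1, -0.2, -0.5]
finger_gap: 0.0457
```

```bash
python3 - <<'E'
from h import *
helix(2.73,.076)
E
```

```text
turned deg -0.2 rise mm -0.01
t 9.37 pos [0.6767 0.1741 0.1048] gap 0.0457 q [ 0.15   0.554  1.436 -0.268  0.668  2.733] F [-0.1 -0.2 -0.5]
  d tool mm [-0.2 -0.2  0.5] rv [-0.    -0.001 -0.001] xdir [ 0.493 -0.091 -0.865] zdir [-0.665 -0.681 -0.307]
  torque [ 0.13  0.22 -0.02] F tool [ 0.4 -0.1  0.4]
```

The gap stopped at 45.7 mm, so the cap is held and the side forces are near zero. Starting to unscrew.

>>> jog_arm --pt "-0.2 0 0 -0.1 0 0 0.4" --pt "-0.2 0 0 -0.1 0 0 0.4" --pt "-0.2 0 0 -0.1 0 0 0.4" --pt "-0.2 0 0 -0.1 0 0 0.4" --pt "-0.2 0 0 -0.1 0 0 0.4" --pt "-0.2 0 0 -0.1 0 0 0.4" --grip_force 18

```text
t: 9.87
position: [0.6759, 0.1741, 0.1057]
eef_rot: [0.566, 0.652, 0.289, -0.413]
ft_force: [0.1, 0.3, -0.7]
finger_gap: 0.0462
```

```bash
python3 - <<'E'
from h import *
helix(2.733,.076)
E
```

```text
turned deg 35.8 rise mm 1.29
t 9.87 pos [0.6759 0.1741 0.1057] gap 0.0462 q [ 0.15   0.552  1.437 -0.268  0.67   2.109] F [ 0.1  0.3 -0.7]
  d tool mm [-0.4 -0.2  0.1] rv [-0.     0.    -0.001] xdir [ 0.492 -0.092 -0.866] zdir [-0.212 -0.977 -0.017]
  torque [ 0.06  0.24 -0.01] F tool [ 0.6 -0.4 -0.3]
```

>>> jog_arm --pt "-0.4 -0.1 0 -0.12 0 0 0.4" --pt "-0.28 0 0 -0.12 0 0 0.4" --pt "-0.25 0 0 -0.12 0 0 0.4" --pt "-0.28 0 0 -0.12 0 0 0.4" --pt "-0.25 0 0 -0.12 0 0 0.4" --pt "-0.28 0 0 -0.12 0 0 0.4" --pt "-0.25 0 0 -0.12 0 0 0.4" --pt "-0.28 0 0 -0.12 0 0 0.4" --pt "-0.25 0 0 -0.12 0 0 0.4" --pt "-0.28 0 0 -0.12 0 0 0.4" --pt "-0.25 0 0 -0.12 0 0 0.4" --pt "-0.28 0 0 -0.12 0 0 0.4" --pt "-0.25 0 0 -0.12 0 0 0.4" --pt "-0.28 0 0 -0.12 0 0 0.4" --pt "-0.25 0 0 -0.12 0 0 0.4"

```text
t: 11.12
position: [0.6737, 0.1742, 0.1092]
eef_rot: [0.861, -0.071, 0.504, -0.012]
ft_force: [0.2, -0.5, 0.2]
finger_gap: 0.0459
```

```bash
python3 - <<'E'
from h import *
helix(2.733,.076)
E
```

```text
turned deg 143.3 rise mm 5.17
t 11.12 pos [0.6737 0.1742 0.1092] gap 0.0459 q [ 0.151  0.545  1.438 -0.267  0.676  0.232] F [ 0.2 -0.5  0.2]
  d tool mm [-0.2  0.2  0. ] rv [-0.     0.     0.001] xdir [ 0.492 -0.092 -0.866] zdir [0.869 0.111 0.482]
  torque [-0.04  0.12 -0.03] F tool [ 0.  -0.5  0.2]
```

>>> jog_arm --pt "-0.4 0.1 0 -0.12 0 0 0.4" --pt "-0.27 0 0 -0.12 0 0 0.4" --pt "-0.25 0 0 -0.12 0 0 0.4" --pt "-0.28 0 0 -0.12 0 0 0.4" --pt "-0.25 0 0 -0.12 0 0 0.4" --pt "-0.28 0 0 -0.12 0 0 0.4" --pt "-0.25 0 0 -0.12 0 0 0.4" --pt "-0.28 0 0 -0.12 0 0 0.4" --pt "-0.25 0 0 -0.12 0 0 0.4" --pt "-0.28 0 0 -0.12 0 0 0.4" --pt "-0.25 0 0 -0.12 0 0 0.4" --pt "-0.28 0 0 -0.12 0 0 0.4" --pt "-0.25 0 0 -0.12 0 0 0.4" --pt "-0.28 0 0 -0.12 0 0 0.4" --pt "-0.25 0 0 -0.12 0 0 0.4" --pt "-0.28 0 0 -0.12 0 0 0.4" --pt "-0.25 0 0 -0.12 0 0 0.4" --pt "-0.28 0 0 -0.12 0 0 0.4" --pt "-0.25 0 0 -0.12 0 0 0.4" --pt "-0.28 0 0 -0.12 0 0 0.4"

```text
t: 12.78
position: [0.6709, 0.1743, 0.1138]
eef_rot: [-0.204, 0.839, -0.17, -0.475]
ft_force: [-0.3, -1.2, -0.3]
finger_gap: 0.046
```

```bash
python3 - <<'E'
from h import *
helix(2.733,.076)
E
```

```text
turned deg 286.6 rise mm 10.35
t 12.78 pos [0.6709 0.1743 0.1138] gap 0.0460 q [ 0.152  0.536  1.44  -0.266  0.684 -2.269] F [-0.3 -1.2 -0.3]
  d tool mm [ 0.1 -0.6  0.2] rv [-0.    -0.001 -0.001] xdir [ 0.492 -0.093 -0.866] zdir [-0.727  0.504 -0.467]
  torque [0.15 0.07 0.02] F tool [ 0.2  1.3 -0.2]
```

>>> jog_arm --pt "-0.25 -0.5 0 -0.12 0 0 0.4" --pt "-0.27 0 0 -0.12 0 0 0.4" --pt "-0.27 0 0 -0.12 0 0 0.4" --pt "-0.2 0 0 -0.09 0 0 0.4" --pt "0 0 0 0 0 0 0.4" --pt "0 0 0 0 0 0 0.75" --pt "0 0 0 0 0 0 0.75" --pt "0 0 0 0 0 0 0.75" --pt "0 0 0 0 0 0 0.75" --pt "0 0 0 0 0 0 0.75" --pt "0 0 0 0 0 0 0.75"

```text
t: 13.7
position: [0.6705, 0.1748, 0.1148]
eef_rot: [-0.005, 0.864, -0.057, -0.501]
ft_force: [0.2, -0.6, -0.7]
finger_gap: 0.0662
```

```bash
python3 - <<'E'
from h import *
helix(2.733,.076)
E
```

```text
turned deg 313.1 rise mm 11.31
t 13.70 pos [0.6705 0.1748 0.1148] gap 0.0662 q [ 0.153  0.535  1.439 -0.266  0.686 -2.732] F [ 0.2 -0.6 -0.7]
  d tool mm [ 0.2 -0.2  0.1] rv [ 0.     0.    -0.002] xdir [ 0.491 -0.093 -0.866] zdir [-0.865  0.066 -0.498]
  torque [0.13 0.16 0.04] F tool [0.8 0.6 0.2]
```

>>> jog_arm --pt "0 0 0 0.124 0 0 0.8" --pt "0 0 0 0.124 0 0 0.8" --pt "0 0 0 0.124 0 0 0.8" --pt "0 0 0 0.124 0 0 0.8" --pt "0 0 0 0.124 0 0 0.8" --pt "0 0 0 0.124 0 0 0.8" --pt "0 0 0 0.124 0 0 0.8" --pt "0 0 0 0.124 0 0 0.8" --pt "0 0 0 0.124 0 0 0.8" --pt "0 0 0 0.124 0 0 0.8" --pt "0 0 0 0.124 0 0 0.8" --pt "0 0 0 0.124 0 0 0.8" --pt "0 0 0 0.124 0 0 0.8" --pt "0 0 0 0.124 0 0 0.8" --pt "0 0 0 0.124 0 0 0.8" --pt "0 0 0 0.124 0 0 0.8" --pt "0 0 0 0.124 0 0 0.8" --pt "0 0 0 0.124 0 0 0.8" --pt "0 0 0 0.124 0 0 0.8" --pt "0 0 0 0.124 0 0 0.8"

```text
t: 15.37
position: [0.6706, 0.1748, 0.1148]
eef_rot: [0.822, -0.266, 0.494, 0.103]
ft_force: [0.8, 0.2, -1.0]
finger_gap: 0.0706
```

>>> jog_arm --pt "0 0 0 0.124 0 0 0.8" --pt "0 0 0 0.124 0 0 0.8" --pt "0 0 0 0.124 0 0 0.8" --pt "0 0 0 0.124 0 0 0.8" --pt "0 0 0 0.124 0 0 0.8" --pt "0 0 0 0.124 0 0 0.8" --pt "0 0 0 0.124 0 0 0.8" --pt "0 0 0 0.124 0 0 0.8" --pt "0 0 0 0.124 0 0 0.8" --pt "0 0 0 0.124 0 0 0.8" --pt "0 0 0 0.124 0 0 0.8" --pt "0 0 0 0.124 0 0 0.8" --pt "0 0 0 0.124 0 0 0.8" --pt "0 0 0 0.124 0 0 0.8" --pt "0 0 0 0.124 0 0 0.8" --pt "0 0 0 0.124 0 0 0.8" --pt "0 0 0 0.124 0 0 0.8" --pt "0 0 0 0.124 0 0 0.8"

```text
t: 16.87
position: [0.6706, 0.1747, 0.1149]
eef_rot: [0.594, 0.627, 0.306, -0.401]
ft_force: [0.0, 0.4, 0.3]
finger_gap: 0.0706
```

```bash
python3 - <<'E'
from h import *
to(FOOT+.0873*A,-A)
E
```

```text
t 16.87 pos [0.6706 0.1747 0.1149] gap 0.0706 q [ 0.153  0.535  1.439 -0.267  0.686  2.022] F [0.  0.4 0.3]
  d tool mm [ 0.3 -0.2 -0.3] rv [ 0.     0.002 -0.   ] xdir [ 0.492 -0.093 -0.866] zdir [-0.14  -0.99   0.027]
```

Now another 0.7 rad back, then re-grip.

>>> jog_arm --pt "0 0 0 0.12 0 0 0.8" --pt "0 0 0 0.12 0 0 0.8" --pt "0 0 0 0.12 0 0 0.8" --pt "0 0 0 0.12 0 0 0.8" --pt "0 0 0 0.12 0 0 0.8" --pt "0 0 0 0.1 0 0 0.8" --pt "0.3 -0.2 -0.2 0 0 0 0.6" --pt "0 0 0 0 0 0 0.4" --pt "0 0 0 0 0 0 0.4" --pt "0 0 0 0 0 0 0.4" --pt "0 0 0 0 0 0 0.4" --pt "0 0 0 0 0 0 0.4" --pt "0 0 0 0 0 0 0.4"

```text
t: 17.95
position: [0.6708, 0.1749, 0.1146]
eef_rot: [0.333, 0.797, 0.144, -0.483]
ft_force: [0.2, -0.1, 0.0]
finger_gap: 0.0475
```

```bash
python3 - <<'E'
from h import *
to(FOOT+.0873*A,-A)
E
```

```text
t 17.95 pos [0.6708 0.1749 0.1146] gap 0.0475 q [ 0.154  0.535  1.439 -0.267  0.686  2.748] F [ 0.2 -0.1  0. ]
  d tool mm [-0.1 -0.1  0.1] rv [ 0.     0.001 -0.001] xdir [ 0.492 -0.093 -0.866] zdir [-0.675 -0.67  -0.311]
```

>>> jog_arm --pt "0 0 0 0 0 0 0.4" --pt "0 0 0 0 0 0 0.4" --pt "-0.27 0 0 -0.12 0 0 0.4" --pt "-0.27 0 0 -0.12 0 0 0.4" --pt "-0.27 0 0 -0.12 0 0 0.4" --pt "-0.27 0 0 -0.12 0 0 0.4" --pt "-0.27 0 0 -0.12 0 0 0.4" --pt "-0.27 0 0 -0.12 0 0 0.4" --pt "-0.27 0 0 -0.12 0 0 0.4" --pt "-0.27 0 0 -0.12 0 0 0.4" --pt "-0.27 0 0 -0.12 0 0 0.4" --pt "-0.27 0 0 -0.12 0 0 0.4" --pt "-0.27 0 0 -0.12 0 0 0.4" --pt "-0.27 0 0 -0.12 0 0 0.4" --pt "-0.27 0 0 -0.12 0 0 0.4" --pt "-0.27 0 0 -0.12 0 0 0.4" --pt "-0.27 0 0 -0.12 0 0 0.4" --pt "-0.27 0 0 -0.12 0 0 0.4"

```text
t: 19.45
position: [0.6697, 0.1743, 0.1192]
eef_rot: [0.851, 0.152, 0.483, -0.141]
ft_force: [-0.3, 0.3, -0.3]
finger_gap: 0.047
```

```bash
python3 - <<'E'
from h import *
helix(2.748,.0873)
E
```

```text
turned deg 114.4 rise mm 4.13
t 19.45 pos [0.6697 0.1743 0.1192] gap 0.0470 q [ 0.154  0.528  1.438 -0.268  0.692  0.751] F [-0.3  0.3 -0.3]
  d tool mm [ 0.3  0.4 -1.8] rv [0.    0.003 0.002] xdir [ 0.494 -0.094 -0.865] zdir [ 0.779 -0.394  0.488]
  torque [-0.05  0.28  0.  ] F tool [ 0.1  0.1 -0.6]
```

>>> jog_arm --pt "-0.3 0.2 -0.5 -0.12 0 0 0.4" --pt "-0.27 0 0 -0.12 0 0 0.4" --pt "-0.27 0 0 -0.12 0 0 0.4" --pt "-0.27 0 0 -0.12 0 0 0.4" --pt "-0.27 0 0 -0.12 0 0 0.4" --pt "-0.27 0 0 -0.12 0 0 0.4" --pt "-0.27 0 0 -0.12 0 0 0.4" --pt "-0.27 0 0 -0.12 0 0 0.4" --pt "-0.27 0 0 -0.12 0 0 0.4" --pt "-0.27 0 0 -0.12 0 0 0.4"

```text
t: 20.28
position: [0.6691, 0.175, 0.1221]
eef_rot: [0.779, -0.375, 0.473, 0.168]
ft_force: [0.9, 1.4, -0.7]
finger_gap: 0.0476
```

```bash
python3 - <<'E'
from h import *
helix(2.748,.0873)
E
```

```text
turned deg 186.0 rise mm 6.72
t 20.28 pos [0.6691 0.175  0.1221] gap 0.0476 q [ 0.155  0.523  1.438 -0.268  0.694 -0.499] F [ 0.9  1.4 -0.7]
  d tool mm [ 0.5  2.2 -1.1] rv [-0.     0.001  0.006] xdir [ 0.496 -0.094 -0.863] zdir [0.612 0.743 0.271]
  torque [0.12 0.02 0.06] F tool [0.9 0.7 1.4]
```

>>> jog_arm --pt "0 0.7 -0.4 0 0 0.003 0.4" --pt "0 0.7 -0.4 0 0 0.003 0.4" --pt "0 0 0 0 0 0 0.4"

```text
t: 20.53
position: [0.6681, 0.1757, 0.1216]
eef_rot: [0.779, -0.373, 0.474, 0.17]
ft_force: [0.3, 0.5, -0.2]
finger_gap: 0.0471
```

```bash
python3 - <<'E'
from h import *
helix(2.748,.0873)
c=cv2.resize(read_camera('scene')[220:295,360:450,::-1],None,fx=6,fy=6,interpolation=2)
w=cv2.resize(read_camera('wrist')[200:380,220:430,::-1],None,fx=1.2,fy=1.2)
o=np.zeros((450,800,3),np.uint8); o[:,:540]=c[:,:540]; o[:216,540:792]=w; cv2.imwrite('pics/c6.png',o)
E
```

```text
turned deg 186.4 rise mm 6.73
t 20.53 pos [0.6681 0.1757 0.1216] gap 0.0471 q [ 0.154  0.523  1.44  -0.258  0.695 -0.506] F [ 0.3  0.5 -0.2]
  d tool mm [ 0.7  1.  -0.9] rv [-0.     0.003 -0.   ] xdir [ 0.493 -0.089 -0.865] zdir [0.612 0.742 0.273]
  torque [0.09 0.08 0.06] F tool [0.2 0.3 0.5]
```

View pics/c6.png

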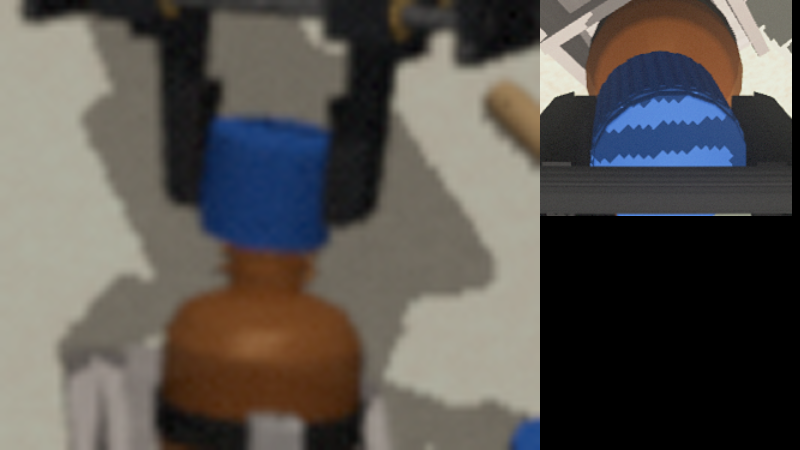

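The cap is clearly up, with the neck showing, and tilts a few degrees within the thread play. Forces are small, so I continue.

>>> jog_arm --pt "-0.1 0.5 -0.4 -0.12 0 0 0.4" --pt "-0.2 0 0 -0.12 0 0 0.4" --pt "-0.25 0 0 -0.12 0 0 0.4" --pt "-0.25 0 0 -0.12 0 0 0.4" --pt "-0.25 0 0 -0.12 0 0 0.4" --pt "-0.25 0 0 -0.12 0 0 0.4" --pt "-0.25 0 0 -0.12 0 0 0.4" --pt "-0.25 0 0 -0.12 0 0 0.4" --pt "-0.25 0 0 -0.12 0 0 0.4"

```text
t: 21.38
position: [0.666, 0.1754, 0.1226]
eef_rot: [-0.465, 0.728, -0.314, -0.395]
ft_force: [-0.7, -0.1, -0.4]
finger_gap: 0.047
```

```bash
python3 - <<'E'
from h import *
helix(2.748,.0873)
E
```

```text
turned deg 250.1 rise mm 9.03
t 21.38 pos [0.666  0.1754 0.1226] gap 0.0470 q [ 0.154  0.519  1.443 -0.259  0.698 -1.617] F [-0.7 -0.1 -0.4]
  d tool mm [ 0.3 -0.2  0.4] rv [-0.     0.001  0.001] xdir [ 0.492 -0.09  -0.866] zdir [-0.283  0.924 -0.257]
  torque [ 0.05  0.1  -0.01] F tool [0.  0.8 0.2]
```

>>> jog_arm --pt "-0.2 0 0.2 -0.12 0 0 0.4" --pt "-0.25 0 0 -0.12 0 0 0.4" --pt "-0.25 0 0 -0.12 0 0 0.4" --pt "-0.25 0 0 -0.12 0 0 0.4" --pt "-0.25 0 0 -0.12 0 0 0.4" --pt "-0.25 0 0 -0.12 0 0 0.4" --pt "-0.25 0 0 -0.12 0 0 0.4" --pt "-0.25 0 0 -0.12 0 0 0.4" --pt "-0.25 0 0 -0.12 0 0 0.4" --pt "0 0 0 0 0 0 0.4"

```text
t: 22.22
position: [0.6639, 0.1745, 0.1245]
eef_rot: [-0.005, 0.863, -0.057, -0.502]
ft_force: [0.5, -0.2, 0.6]
finger_gap: 0.0472
```

```bash
python3 - <<'E'
from h import *
helix(2.748,.0873)
E
```

```text
turned deg 314.4 rise mm 11.35
t 22.22 pos [0.6639 0.1745 0.1245] gap 0.0472 q [ 0.154  0.514  1.444 -0.26   0.704 -2.739] F [ 0.5 -0.2  0.6]
  d tool mm [ 0.5 -1.7 -0.8] rv [-0.     0.002 -0.001] xdir [ 0.49  -0.092 -0.867] zdir [-0.866  0.066 -0.496]
  torque [0.14 0.22 0.  ] F tool [-0.2  0.1 -0.8]
```

627° have been turned and the rise is 22.6 mm. I'll do a gentle pull test; the 18 N grip bounds the force well below 60 N.

>>> jog_arm --pt "-0.8 -0.8 -0.4 0 0 0 0.4" --pt "-0.8 0 0 0 0 0 0.4" --pt "-0.8 0 0 0 0 0 0.4"

```text
t: 22.47
position: [0.6629, 0.1752, 0.1261]
eef_rot: [-0.01, 0.863, -0.06, -0.502]
ft_force: [5.0, -0.2, -6.6]
finger_gap: 0.0476
```

```bash
python3 - <<'E'
from h import *
helix(2.748,.0873)
E
```

```text
turned deg 313.7 rise mm 11.33
t 22.47 pos [0.6629 0.1752 0.1261] gap 0.0476 q [ 0.156  0.512  1.443 -0.26   0.709 -2.726] F [ 5.  -0.2 -6.6]
  d tool mm [ 2.5 -1.1 -0.9] rv [ 0.     0.003 -0.002] xdir [ 0.489 -0.093 -0.868] zdir [-0.865  0.077 -0.495]
  torque [ 0.17 -0.13  0.04] F tool [ 8.2 -0.7 -1.1]
```

The pull meets 8 N, so the thread still holds. I'll ease back and take a short third stroke.

>>> jog_arm --pt "1 0 0 0 0 0 0.4" --pt "0.8 0 0 0 0 0 0.4" --pt "0 0 0 0 0 0 0.75" --pt "0 0 0 0 0 0 0.75" --pt "0 0 0 0 0 0 0.75" --pt "0 0 0 0 0 0 0.75" --pt "0 0 0 0 0 0 0.8" --pt "0 0 0 0 0 0 0.8"

```text
t: 23.13
position: [0.6636, 0.1752, 0.1246]
eef_rot: [-0.013, 0.863, -0.061, -0.502]
ft_force: [-0.5, -1.2, -0.4]
finger_gap: 0.0703
```

>>> jog_arm --pt "0 0 0 0.12 0 0 0.8" --pt "0 0 0 0.12 0 0 0.8" --pt "0 0 0 0.12 0 0 0.8" --pt "0 0 0 0.12 0 0 0.8" --pt "0 0 0 0.12 0 0 0.8" --pt "0 0 0 0.12 0 0 0.8" --pt "0 0 0 0.12 0 0 0.8" --pt "0 0 0 0.12 0 0 0.8" --pt "0 0 0 0.12 0 0 0.8" --pt "0 0 0 0.12 0 0 0.8" --pt "0 0 0 0.12 0 0 0.8" --pt "0 0 0 0.12 0 0 0.8" --pt "0 0 0 0.12 0 0 0.8" --pt "0 0 0 0.12 0 0 0.8" --pt "0 0 0 0.12 0 0 0.8" --pt "0 0 0 0.12 0 0 0.8" --pt "0 0 0 0.12 0 0 0.8" --pt "0 0 0 0 0 0 0.8"

```text
t: 24.63
position: [0.6631, 0.1755, 0.1252]
eef_rot: [0.76, -0.408, 0.468, 0.191]
ft_force: [-0.7, 0.6, -0.1]
finger_gap: 0.0704
```

```bash
python3 - <<'E'
from h import *
to(FOOT+.0983*A,-A)
E
```

```text
t 24.63 pos [0.6631 0.1755 0.1252] gap 0.0704 q [ 0.156  0.513  1.443 -0.261  0.708 -0.594] F [-0.7  0.6 -0.1]
  d tool mm [ 1.9 -0.6  1.3] rv [ 0.    -0.003 -0.002] xdir [ 0.488 -0.093 -0.868] zdir [0.556 0.799 0.228]
```

>>> jog_arm --pt "1.5 -0.5 1.2 0 -0.003 -0.002 0.6" --pt "0 0 0 0 0 0 0.4" --pt "0 0 0 0 0 0 0.4" --pt "0 0 0 0 0 0 0.4" --pt "0 0 0 0 0 0 0.4" --pt "0 0 0 0 0 0 0.4" --pt "0 0 0 0 0 0 0.4" --pt "0 0 0 0 0 0 0.4" --pt "-0.27 0 0 -0.12 0 0 0.4" --pt "-0.27 0 0 -0.12 0 0 0.4" --pt "-0.27 0 0 -0.12 0 0 0.4" --pt "-0.27 0 0 -0.12 0 0 0.4" --pt "-0.27 0 0 -0.12 0 0 0.4" --pt "-0.27 0 0 -0.12 0 0 0.4"

```text
t: 25.8
position: [0.664, 0.1769, 0.126]
eef_rot: [-0.555, 0.661, -0.362, -0.35]
ft_force: [-0.9, -0.1, 1.4]
finger_gap: 0.0468
```

```bash
python3 - <<'E'
from h import *
helix(-.594,.0983)
E
```

```text
turned deg 43.5 rise mm 1.57
t 25.80 pos [0.664  0.1769 0.126 ] gap 0.0468 q [ 0.158  0.513  1.442 -0.259  0.704 -1.354] F [-0.9 -0.1  1.4]
  d tool mm [ 0.8 -0.  -0.7] rv [-0.     0.001  0.   ] xdir [ 0.492 -0.09  -0.866] zdir [-0.061  0.989 -0.138]
  torque [ 0.17  0.1  -0.02] F tool [-1.7  0.1 -0.2]
```

>>> jog_arm --pt "-0.25 0 0 -0.12 0 0 0.4" --pt "-0.25 0 0 -0.12 0 0 0.4" --pt "-0.25 0 0 -0.12 0 0 0.4" --pt "-0.25 0 0 -0.12 0 0 0.4" --pt "-0.8 0 0 0 0 0 0.4" --pt "-0.8 0 0 0 0 0 0.4" --pt "-0.8 0 0 0 0 0 0.4" --pt "-0.8 0 0 0 0 0 0.4"

```text
t: 26.47
position: [0.6603, 0.176, 0.1285]
eef_rot: [-0.375, 0.777, -0.267, -0.43]
ft_force: [0.0, 1.0, -0.3]
finger_gap: 0.0473
```

```bash
python3 - <<'E'
from h import *
helix(-.594,.0983)
E
```

```text
turned deg 72.0 rise mm 2.60
t 26.47 pos [0.6603 0.176  0.1285] gap 0.0473 q [ 0.158  0.506  1.446 -0.259  0.714 -1.851] F [ 0.   1.  -0.3]
  d tool mm [ 3.6 -2.  -0.8] rv [ 0.     0.002 -0.004] xdir [ 0.488 -0.092 -0.868] zdir [-0.468  0.812 -0.349]
  torque [0.13 0.13 0.05] F tool [ 0.1 -0.5  0.9]
```

No force 3.6 mm beyond the helix: the thread has let go. Lifting along the axis.

>>> jog_arm --pt "-2.5 -0.7 -0.3 0 0 0 0.4" --pt "-3 -0.3 0 0 0 0 0.4" --pt "-4 0 0 0 0 0 0.4" --pt "-6 0 0 0 0 0 0.4" --pt "-8 0 0 0 0 0 0.4" --pt "-10 0 0 0 0 0 0.4" --pt "-12 0 0 0 0 0 0.4" --pt "-12 0 0 0 0 0 0.4" --pt "-12 0 0 0 0 0 0.4" --pt "-8 0 0 0 0 0 0.4" --pt "0 0 0 0 0 0 0.4"

```text
t: 27.38
position: [0.6189, 0.1842, 0.2052]
eef_rot: [-0.377, 0.776, -0.268, -0.429]
ft_force: [0.4, 0.4, 0.1]
finger_gap: 0.0474
```

```bash
python3 - <<'E'
from h import *
to([.6514,-.199,.30],[0,0,-1])
w=cv2.resize(read_camera('wrist')[:,:,::-1],(480,360)); c=cv2.resize(read_camera('scene')[150:290,340:460,::-1],None,fx=2.57,fy=2.57)
o=np.zeros((360,800,3),np.uint8); o[:,:480]=w; c=c[:360,:308]; o[:c.shape[0],480:480+c.shape[1]]=c; cv2.imwrite('pics/c7.png',o)
E
```

```text
t 27.38 pos [0.6189 0.1842 0.2052] gap 0.0474 q [ 0.187  0.368  1.434 -0.241  0.864 -1.859] F [0.4 0.4 0.1]
  d tool mm [ -31.   161.3 -360.4] rv [-0.    -0.364  0.372] xdir [ 0.489 -0.092 -0.868] zdir [-0.463  0.815 -0.348]
```

View pics/c7.png

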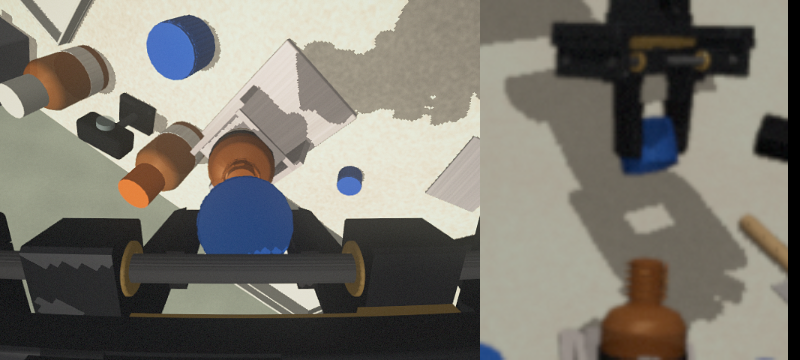

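The cap is held and well clear of the jar, with the open neck visible below. Now lift and turn the tool upright.

>>> jog_arm --pt "-25 0 0 0 0 0 0.4" --pt "-30 0 0 0 0 0 0.4" --pt "-25 0 0 0 0 0 0.4" --pt "0 0 0 0 -0.06 0.062 0.4" --pt "0 0 0 0 -0.06 0.062 0.4" --pt "0 0 0 0 -0.06 0.062 0.4" --pt "0 0 0 0 -0.06 0.062 0.4" --pt "0 0 0 0 -0.06 0.062 0.4" --pt "0 0 0 0 -0.06 0.062 0.4" --pt "0 0 0 0 0 0 0.4"

```text
t: 28.32
position: [0.5765, 0.1912, 0.2691]
eef_rot: [0.327, -0.612, 0.339, 0.635]
ft_force: [0.9, -0.1, -1.0]
finger_gap: 0.047
```

```bash
python3 - <<'E'
from h import *
to([.6514,-.199,.20],[0,0,-1])
E
```

```text
t 28.32 pos [0.5765 0.1912 0.2691] gap 0.0470 q [ 0.123  0.473  0.968  0.005  1.737 -2.036] F [ 0.9 -0.1 -1. ]
  d tool mm [  66.2  152.4 -367.5] rv [-0.    0.02 -0.03] xdir [-0.036  0.    -0.999] zdir [-0.555  0.832  0.02 ]
```

>>> jog_arm --pt "0 11 -26 0 0.02 -0.03 0.4" --pt "0 11 -26 0 0 0 0.4" --pt "0 11 -26 0 0 0 0.4" --pt "0 11 -26 0 0 0 0.4" --pt "0 11 -26 0 0 0 0.4" --pt "0 11 -26 0 0 0 0.4" --pt "0 11 -26 0 0 0 0.4" --pt "0 11 -26 0 0 0 0.4" --pt "0 11 -26 0 0 0 0.4" --pt "0 11 -26 0 0 0 0.4" --pt "0 11 -26 0 0 0 0.4" --pt "0 11 -26 0 0 0 0.4" --pt "0 11 -26 0 0 0 0.4" --pt "0 9 -20 0 0 0 0.4" --pt "0 0 0 0 0 0 0.4" --pt "0 0 0 0 0 0 0.4"

```text
t: 29.65
position: [0.6514, -0.2082, 0.2581]
eef_rot: [-0.33, 0.63, -0.336, -0.617]
ft_force: [-0.3, 0.4, -0.9]
finger_gap: 0.0468
```

```bash
python3 - <<'E'
from h import *
to([.6514,-.199,.10],[0,0,-1])
E
```

```text
t 29.65 pos [ 0.6514 -0.2082  0.2581] gap 0.0468 q [-0.479  0.603  0.769 -0.008  1.751 -2.641] F [-0.3  0.4 -0.9]
  d tool mm [157.9  -4.8  10.8] rv [-0.    -0.02   0.002] xdir [ 0.013 -0.015 -1.   ] zdir [-0.557  0.831 -0.02 ]
```

>>> jog_arm --pt "0 -5 11 0 -0.02 0.002 0.4" --pt "20 0 0 0 0 0 0.4" --pt "25 0 0 0 0 0 0.4" --pt "25 0 0 0 0 0 0.4" --pt "25 0 0 0 0 0 0.4" --pt "25 0 0 0 0 0 0.4" --pt "25 0 0 0 0 0 0.4" --pt "20 0 0 0 0 0 0.4" --pt "15 0 0 0 0 0 0.4" --pt "10 0 0 0 0 0 0.4" --pt "0 0 0 0 0 0 0.4" --pt "0 0 0 0 0 0 0.4"

```text
t: 30.65
position: [0.6484, -0.1706, 0.0637]
eef_rot: [-0.329, 0.627, -0.326, -0.626]
ft_force: [-0.2, -0.4, -0.4]
finger_gap: 0.0469
```

```bash
python3 - <<'E'
from h import *
to([.6514,-.199,-.022],[0,0,-1])
E
```

```text
t 30.65 pos [ 0.6484 -0.1706  0.0637] gap 0.0469 q [-0.435  0.706  1.133  0.005  1.302 -2.614] F [-0.2 -0.4 -0.4]
  d tool mm [ 85.6  14.2 -25.1] rv [-0.     0.001  0.005] xdir [ 0.003  0.004 -1.   ] zdir [-0.57   0.821  0.001]
```

>>> jog_arm --pt "0 7 -12.5 0 0 0.005 0.4" --pt "0 7 -12.5 0 0 0 0.4" --pt "10 0 0 0 0 0 0.4" --pt "12 0 0 0 0 0 0.4" --pt "12 0 0 0 0 0 0.4" --pt "12 0 0 0 0 0 0.4" --pt "12 0 0 0 0 0 0.4" --pt "6 0 0 0 0 0 0.4" --pt "0 0 0 0 0 0 0.4" --pt "0 0 0 0 0 0 0.4"

```text
t: 31.48
position: [0.6529, -0.2047, -0.0028]
eef_rot: [-0.329, 0.628, -0.329, -0.624]
ft_force: [-0.4, -0.6, 0.0]
finger_gap: 0.0467
```

```bash
python3 - <<'E'
from h import *
to([.6514,-.199,-.022],[0,0,-1])
E
```

```text
t 31.48 pos [ 0.6529 -0.2047 -0.0028] gap 0.0467 q [-0.476  0.797  1.151  0.     1.187 -2.651] F [-0.4 -0.6  0. ]
  d tool mm [19.2 -2.   5.7] rv [-0.    -0.005  0.003] xdir [ 0.005 -0.003 -1.   ] zdir [-0.568  0.823 -0.005]
```

>>> jog_arm --pt "2 0 0 0 -0.005 0.003 0.4" --pt "2.5 0 0 0 0 0 0.4" --pt "2.5 0 0 0 0 0 0.4" --pt "2.5 0 0 0 0 0 0.4" --pt "2.5 0 0 0 0 0 0.4" --pt "1 0 0 0 0 0 0.4" --pt "0 0 0 0 0 0 0.4"

```text
t: 32.07
position: [0.6561, -0.205, -0.0121]
eef_rot: [-0.329, 0.629, -0.328, -0.623]
ft_force: [-0.9, -0.7, 0.4]
finger_gap: 0.0466
```

```bash
python3 - <<'E'
from h import *
to([.6514,-.199,-.022],[0,0,-1])
c=cv2.resize(read_camera('scene')[240:370,170:330,::-1],None,fx=4.6,fy=4.6,interpolation=2); cv2.imwrite('pics/c8.png',c)
E
```

```text
t 32.07 pos [ 0.6561 -0.205  -0.0121] gap 0.0466 q [-4.750e-01  8.120e-01  1.150e+00  1.000e-03  1.171e+00 -2.651e+00] F [-0.9 -0.7  0.4]
  d tool mm [9.9 0.5 7.7] rv [-0.    -0.007  0.005] xdir [ 0.008 -0.003 -1.   ] zdir [-0.568  0.823 -0.007]
```

View pics/c8.png

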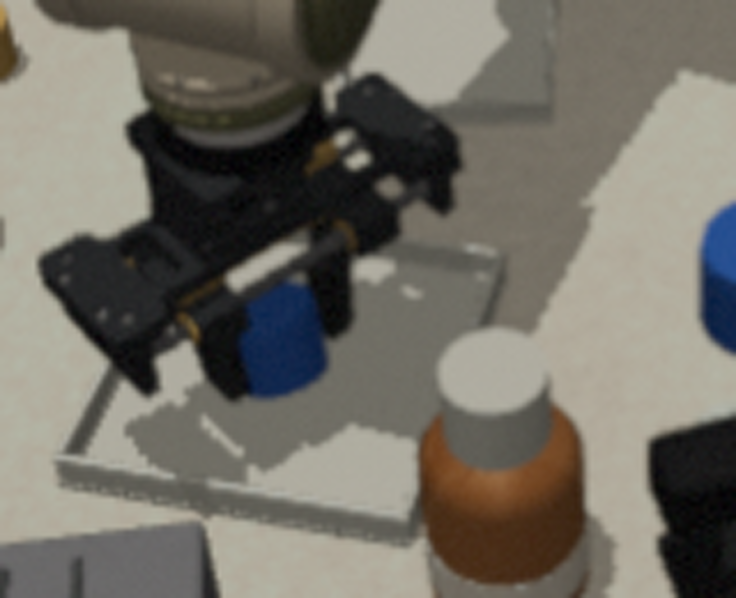

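The cap hangs just above the middle of the tray, slightly tilted in the pads. Continuing down gently.

>>> jog_arm --pt "1.5 0 2 0 -0.007 0.005 0.4" --pt "1.5 0 0 0 0 0 0.4" --pt "1.5 0 0 0 0 0 0.4" --pt "1.5 0 0 0 0 0 0.4" --pt "1 0 0 0 0 0 0.4"

```text
t: 32.53
position: [0.6582, -0.203, -0.0151]
eef_rot: [-0.33, 0.629, -0.328, -0.623]
ft_force: [-0.5, 1.2, 4.0]
finger_gap: 0.046
```

```bash
python3 - <<'E'
from h import *
to([.6514,-.199,-.022],[0,0,-1])
E
```

```text
t 32.53 pos [ 0.6582 -0.203  -0.0151] gap 0.0460 q [-0.472  0.818  1.147  0.003  1.169 -2.648] F [-0.5  1.2  4. ]
  d tool mm [6.8 3.4 7.2] rv [-0.    -0.006  0.006] xdir [ 0.008 -0.001 -1.   ] zdir [-0.568  0.823 -0.006]
```

>>> jog_arm --pt "1 0 0 0 0 0 0.4" --pt "1 0 0 0 0 0 0.4" --pt "1 0 0 0 0 0 0.4" --grip_force 8

```text
t: 32.78
position: [0.6596, -0.2025, -0.0171]
eef_rot: [-0.33, 0.63, -0.327, -0.622]
ft_force: [2.1, 1.3, 4.0]
finger_gap: 0.0463
```

```bash
python3 - <<'E'
from h import *
to([.6514,-.199,-.022],[0,0,-1])
E
```

```text
t 32.78 pos [ 0.6596 -0.2025 -0.0171] gap 0.0463 q [-0.471  0.82   1.147  0.004  1.163 -2.648] F [2.1 1.3 4. ]
  d tool mm [4.8 4.8 7.6] rv [-0.    -0.008  0.009] xdir [ 0.012 -0.002 -1.   ] zdir [-0.568  0.823 -0.008]
```

>>> jog_arm --pt "1 1 0 0 -0.004 0.005 0.4" --pt "1 1 0 0 -0.004 0.004 0.4" --pt "1 0 0 0 0 0 0.4" --pt "1 0 0 0 0 0 0.4" --grip_force 5

```text
t: 33.12
position: [0.6576, -0.2037, -0.0213]
eef_rot: [0.328, -0.625, 0.329, 0.627]
ft_force: [0.2, 2.4, 7.8]
finger_gap: 0.0466
```

```bash
python3 - <<'E'
from h import *
to([.6514,-.199,-.022],[0,0,-1])
E
```

```text
t 33.12 pos [ 0.6576 -0.2037 -0.0213] gap 0.0466 q [-4.710e-01  8.290e-01  1.141e+00 -1.000e-03  1.174e+00 -2.647e+00] F [0.2 2.4 7.8]
  d tool mm [0.7 2.5 7.4] rv [ 0.     0.002 -0.002] xdir [-0.002  0.    -1.   ] zdir [-0.568  0.823  0.002]
```

At the predicted height with 8 N contact, so the cap should be down flat. Opening.

>>> jog_arm --pt "-0.5 0 0 0 0 0 0.4" --pt "0 0 0 0 0 0 0.55" --pt "0 0 0 0 0 0 0.6" --pt "0 0 0 0 0 0 0.7" --pt "0 0 0 0 0 0 0.85" --pt "0 0 0 0 0 0 0.95" --pt "0 0 0 0 0 0 0.95" --pt "0 0 0 0 0 0 0.95" --pt "0 0 0 0 0 0 0.95" --pt "0 0 0 0 0 0 0.95"

```text
t: 33.95
position: [0.6547, -0.204, -0.0243]
eef_rot: [0.328, -0.622, 0.33, 0.63]
ft_force: [0.9, 0.1, -0.1]
finger_gap: 0.0841
```

>>> jog_arm --pt "-5 0 0 0 0 0 0.95" --pt "-10 0 0 0 0 0 0.95" --pt "-10 0 0 0 0 0 0.95" --pt "-10 0 0 0 0 0 0.95" --pt "-12 0 0 0 0 0 0.95" --pt "-15 0 0 0 0 0 0.95" --pt "-20 0 0 0 0 0 0.95" --pt "-20 0 0 0 0 0 0.95" --pt "-25 0 0 0 0 0 0.95" --pt "-25 0 0 0 0 0 0.95" --pt "-25 0 0 0 0 0 0.95" --pt "-25 0 0 0 0 0 0.95" --pt "0 0 0 0 0 0 0.95" --pt "0 0 0 0 0 0 0.95"

```text
t: 35.12
position: [0.6565, -0.204, 0.2028]
eef_rot: [-0.328, 0.626, -0.33, -0.626]
ft_force: [0.0, 0.7, -1.7]
finger_gap: 0.0836
```

```bash
python3 - <<'E'
from h import *
to([.6514,-.199,.15],[0,0,-1])
w=cv2.resize(read_camera('wrist')[:,:,::-1],(400,300)); T=read_camera('top')[:,:,::-1]; S=read_camera('scene')[:,:,::-1]
o=np.zeros((600,800,3),np.uint8); o[:300,:400]=w; o[:300,400:]=cv2.resize(T[90:300,200:480],(400,300)); o[300:,:400]=cv2.resize(S[280:355,180:280],(400,300),interpolation=2); o[300:,400:]=cv2.resize(S[200:400,120:500],(400,300))
cv2.imwrite('pics/c9.png',o)
P=pose('wrist')
E
```

```text
t 35.12 pos [ 0.6565 -0.204   0.2028] gap 0.0836 q [-0.472  0.638  0.857 -0.003  1.647 -2.647] F [ 0.   0.7 -1.7]
  d tool mm [52.8  1.3  7.1] rv [ 0.    -0.002 -0.002] xdir [-0.001 -0.003 -1.   ] zdir [-0.568  0.823 -0.002]
```

View pics/c9.png

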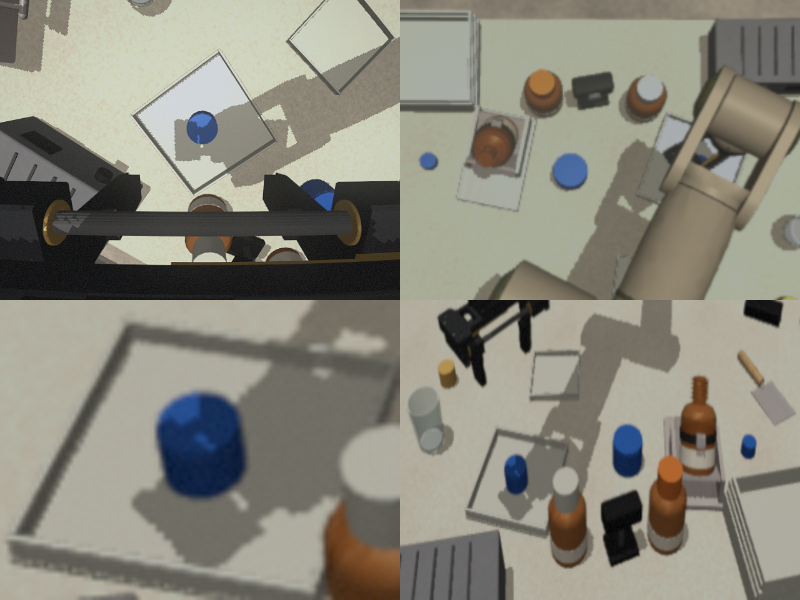

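The cap stands near the tray's centre, top up, the bystanders look undisturbed, and the arm is clear. I'll compare the blue outline numerically with that of an upright cap before handing in.

```bash
python3 - <<'E'
from h import *
from scipy.optimize import minimize
obs=[]
for n in ('scene','wrist'):
    P=pose(n); im=read_camera(n).astype(int); m=((im[:,:,2]-im[:,:,0]>45)&(im[:,:,2]>60)).astype(np.uint8)
    k,l,st,c=cv2.connectedComponentsWithStats(m); u,v=proj(P,[.657,-.203,.023]); i=1+np.argmin(np.hypot(c[1:,0]-u,c[1:,1]-v))
    print(n,st[i],c[i],'pred',u,v); obs.append((P,(l==i).astype(np.uint8)))
t=np.linspace(0,2*np.pi,60)
def cost(p):
    ax=R.from_rotvec([p[2],p[3],0]).as_matrix(); J=0
    for P,m in obs:
        q=np.array([proj(P,np.array([p[0],p[1],.004+p[4]])+ax@np.array([.023*np.cos(a),.023*np.sin(a),h])) for h in (0,.038) for a in t])
        b=np.zeros_like(m); cv2.fillConvexPoly(b,np.round(cv2.convexHull(q.astype(np.float32))*16).astype(int),1,shift=4); J+=1-(b&m).sum()/(b|m).sum()
    return J
best=min((minimize(cost,[.657,-.203,a,b,0],method='Nelder-Mead',options=dict(initial_simplex=np.array([.657,-.203,a,b,0])+np.vstack([np.zeros(5),np.diag([.005,.005,.08,.08,.003])]),maxiter=300)) for a in (-.1,.1) for b in (-.1,.1)),key=lambda r:r.fun)
print(best.x.round(4),best.fun,'upright',cost([*best.x[:2],0,0,0]))
E
```

```text
scene [220 303  20  26 397] [229.302267   315.17632242] pred 231.74495569971145 316.4294009596247
wrist [ 298  182   49   50 1920] [321.76302083 206.50416667] pred 321.0832955949822 209.43435717324547
[ 0.6565 -0.203   0.0673 -0.128  -0.001 ] 0.3199922993895167 upright 0.4759640359640359
```

```bash
python3 - <<'E'
from h import *
from scipy.optimize import minimize
obs=[]
for n,off in (('scene',1),('wrist',1)):
    P=pose(n); im=read_camera(n).astype(int); m=(im[:,:,2]>1.5*im[:,:,0]+8).astype(np.uint8)
    k,l,st,c=cv2.connectedComponentsWithStats(m); u,v=proj(P,[.657,-.203,.023]); i=1+np.argmin(np.hypot(c[1:,0]-u,c[1:,1]-v))
    h=cv2.convexHull(np.argwhere(l==i)[:,::-1].astype(np.int32)); b=np.zeros_like(m); cv2.fillConvexPoly(b,h,1); print(n,st[i],b.sum()); obs.append((P,b))
t=np.linspace(0,2*np.pi,60)
def cost(p,v=0):
    # p: tilt x,y and a free 2-pixel image shift per camera (calibration), position
    ax=R.from_rotvec([p[2],p[3],0]).as_matrix(); J=[]
    for k,(P,m) in enumerate(obs):
        q=np.array([proj(P,np.array([p[0],p[1],.004])+ax@np.array([.023*np.cos(a),.023*np.sin(a),h])) for h in (0,.038) for a in t])+np.array(p[4+2*k:6+2*k])
        b=np.zeros_like(m); cv2.fillConvexPoly(b,np.round(cv2.convexHull(q.astype(np.float32))*16).astype(int),1,shift=4); J.append(1-(b&m).sum()/(b|m).sum())
    return np.array(J) if v else sum(J)
def fit(a,b,free):
    d=np.diag([.004,.004,.06*free+1e-9,.06*free+1e-9,2,2,2,2]); x0=np.array([.657,-.203,a,b,0,0,0,0])
    return minimize(lambda p:cost(np.r_[p[:2],p[2:4] if free else [a,b],p[4:]]),x0,method='Nelder-Mead',options=dict(initial_simplex=x0+np.vstack([np.zeros(8),d]),maxiter=500))
r=fit(0,0,0); print('upright',r.x.round(3),cost(r.x,1))
for a,b in ((.1,0),(-.1,0),(0,.1),(0,-.1)):
    r=fit(a,b,1); print(r.x.round(3),cost(r.x,1))
E
```

```text
scene [220 304  21  25 444] 457
wrist [ 298  182   49   50 1954] 1999
upright [ 0.653 -0.207  0.     0.    -0.371 -0.163  1.306 -0.251] [0.15213358 0.09136364]
[ 0.655 -0.203  0.135 -0.073 -0.56   0.161  2.429  0.452] [0.15555556 0.03476581]
[ 0.655 -0.207  0.022 -0.124  0.112  0.047  1.311  1.685] [0.1537037 0.0427679]
[ 0.65  -0.206  0.057  0.091 -0.425  0.532  2.694  1.069] [0.14124294 0.13202614]
[ 0.655 -0.205  0.061 -0.113 -0.453 -0.227  0.895  1.511] [0.14897579 0.03619691]
```

```bash
python3 - <<'E'
from h import *
P=pose('wrist'); im=read_camera('wrist'); 
for y in range(172,246,3): print(y,[tuple(int(a) for a in im[y,x]) for x in (310,322,334)])
t=np.linspace(0,2*np.pi,90)
for h in (.004,.042):
    q=np.array([proj(P,[.655+.023*np.cos(a),-.205+.023*np.sin(a),h]) for a in t]); print(h,q.min(0),q.max(0))
E
```

```text
172 [(207, 213, 216), (206, 211, 215), (207, 211, 214)]
175 [(209, 213, 217), (208, 214, 215), (207, 213, 216)]
178 [(206, 213, 214), (57, 64, 82), (211, 215, 217)]
181 [(175, 181, 189), (59, 70, 95), (93, 95, 101)]
184 [(63, 75, 102), (84, 125, 199), (57, 62, 78)]
187 [(88, 129, 204), (87, 125, 197), (85, 127, 202)]
190 [(86, 126, 197), (87, 126, 199), (71, 100, 157)]
193 [(90, 130, 202), (83, 126, 197), (62, 81, 121)]
196 [(58, 79, 117), (85, 123, 197), (61, 81, 120)]
199 [(63, 80, 120), (81, 120, 193), (60, 80, 118)]
202 [(61, 80, 120), (84, 123, 195), (60, 79, 120)]
205 [(61, 79, 119), (53, 75, 115), (54, 76, 115)]
208 [(61, 79, 120), (56, 80, 119), (57, 76, 118)]
211 [(59, 78, 118), (58, 78, 119), (56, 78, 117)]
214 [(56, 78, 118), (59, 78, 117), (53, 74, 114)]
217 [(58, 77, 117), (58, 78, 118), (57, 77, 118)]
220 [(55, 73, 114), (55, 75, 115), (53, 76, 115)]
223 [(59, 77, 118), (57, 78, 117), (61, 79, 118)]
226 [(56, 75, 115), (56, 75, 116), (50, 73, 113)]
229 [(116, 120, 123), (56, 75, 116), (126, 128, 124)]
232 [(141, 139, 128), (137, 151, 164), (141, 137, 128)]
235 [(143, 141, 129), (211, 217, 209), (139, 137, 124)]
238 [(139, 136, 127), (139, 135, 125), (139, 137, 127)]
241 [(140, 138, 127), (142, 139, 127), (140, 138, 126)]
244 [(142, 140, 129), (137, 136, 125), (139, 135, 127)]
0.004 [298.06545246 180.45142142] [343.42019677 225.25480681]
0.042 [295.50321987 185.25345137] [345.72292084 234.63310771]
```

The full blue extent, including the dark side strip my mask missed, is rows 177.5–231 (about 53.5 px). An upright cap would give 54.2 px, so it lies flat. Handing in.

```bash
python3 -c "
from rig import *
print(sign_off())"
```

```text
the job is handed in; nothing more can be done
None
```

The blue cap is off the leaning jar and stands open side down near the middle of the larger white tray. The gripper is open and clear, and I handed the job in at about 35–36 s of the 72 s allowed; no verdict was reported.

- **Unscrewing:** it took three strokes, about 700° in all. A gentle pull at about 627° met 8 N, the highest force I read while unscrewing, so I turned further until the cap came free with no force.
- **Placing:** contact with the tray floor peaked at about 8 N. The cap had tilted slightly in the fingers and was pressed flat before I let go.
- **Final checks:** the cap is at about (0.655, -0.205), within 10 mm of the tray centre. The bystanders looked undisturbed in the last picture, by eye only.
- **Fingertips disagreed with the description:** they appeared about 35 mm behind the reported TCP, so the first grasp closed above the cap without touching it. I corrected for this and regripped.
- **Tilt checks disagreed:** two automatic outline fits suggested about 0.13–0.15 rad of tilt, over the 0.12 limit, but their masks missed a dark strip on the cap's side. Measured by hand in the wrist view, the cap spans 53.5 px against 54.2 px for an upright one, so I judged it flat.

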